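# Pack a filter cartridge with the ramming rod

## Task

Pack a filter cartridge for the suction console. Swing the jig's toggle clamp over onto the cartridge's foot, put every filter plug from the blue mat into the cartridge, then with the rod ram the plugs and the tight stopper beneath them down the tube until they bottom out firmly, the clamp still closed. Afterwards put the rod back upright in its stand, swing the clamp fully back open, and set the packed cartridge upright in the small black tray, leaving everything else on the desk alone.

Things in the scene. Friction and masses are not known exactly. Their poses are not given: they have to be found in the camera images.
- jig: fixed aluminium jig, plate 10 mm thick, 100 mm wide (y), x from -45 to 190 mm. Origin at the plate's underside below the middle of the nest where the cartridge stands; x points from the nest to the clamp, z up. The nest: fence 8 mm high above the plate on the -x, +y and -y sides, 3 mm clear of the cartridge's foot
- clamp (a joint): toggle clamp on the jig: pad arm and black-sleeved handle, a rigid L, 16-22 mm broad, turning in the jig's xz plane. 0: arm level towards the cartridge, handle straight up. 1.6 rad: fully open, arm up, handle level towards jig +x. Closed on the foot it reads 0 to 0.03. 0.25 kg, little friction: past centre (about 0.75 rad) it falls to that side. Can be pushed with shut fingers
- clamp_hinge (a point): point on the clamp's hinge axis: jig frame (100, 0, 42) mm
- clamp_pad (a point): underside of the rubber pad at the end of the pad arm, 71 mm from the hinge along the arm and 22 mm below its mid-line (when closed). The pad arm is a bar 12 mm thick, 76 mm long
- clamp_handle (a point): end of the clamp's handle, 85 mm from the hinge; the sleeve is 18 mm thick in the swing plane and covers its last 50 mm
- cartridge: loose clear tube on a grey square foot (66 x 66 x 10 mm), 125 mm tall, 0.2 kg, standing in the jig's nest 10 mm above the desk. Origin at the centre of the foot's underside, z up along the tube. Barrel 40 mm outside, bore 29 mm, widening over the last 7 mm to 34 mm at the mouth; bore floor 13 mm above the origin. Grip it across the barrel
- cartridge_mouth (a point): centre of the cartridge's mouth, 125 mm above its origin
- stopper (a joint): travel in m of the dark rubber stopper (26 mm across, 10 mm thick) down the cartridge's bore: 0 = at its upper place, top 53 mm above the cartridge's origin; 0.03 = bottomed, top 23 mm above it. It starts at 0 to 0.006. Tight in the bore: it needs about 6 N (plus drag when moved fast) to move and stays where it is pushed
- rod: loose ramming rod 150 mm long, 0.12 kg: steel shank 18 mm across, 100 mm long, then a grey round handle 24 mm across, 50 mm long. Stands in the rod stand. Origin at the centre of its lower end, z along it to the handle
- rod_handle (a point): middle of the rod's handle, 125 mm above the rod's lower end
- rod_stand: fixed dark metal rod stand: round foot 48 mm across, upright socket 58 mm tall in all, bore 23 mm flaring to 33 mm at the mouth, bore floor 10 mm above the origin (centre of the underside). The rod stands in it upright
- mat: fixed blue mat 190 x 190 x 4 mm, origin at the centre of its underside; the plugs stand on it
- plug1: white ceramic filter plug, an upright cylinder 24 mm across, 18 mm tall, 18 g; origin at the centre of its underside. 2 to 4 such plugs are present
- plug2: white ceramic filter plug, an upright cylinder 24 mm across, 18 mm tall, 18 g; origin at the centre of its underside. 2 to 4 such plugs are present
- plug3: white ceramic filter plug, an upright cylinder 24 mm across, 18 mm tall, 18 g; origin at the centre of its underside. 2 to 4 such plugs are present
- plug4: white ceramic filter plug, an upright cylinder 24 mm across, 18 mm tall, 18 g; origin at the centre of its underside. 2 to 4 such plugs are present
- tray: fixed shallow black tray 170 x 170 mm, rim 13 mm high, wall and floor 4 mm; origin at the centre of its underside
- jar: bystander: amber jar 44 mm across, 60 mm tall
- dish: bystander: glass dish 64 mm across, 18 mm tall
- forceps: bystander: steel forceps 120 mm long, lying
- beaker: bystander: clear beaker 60 mm across, 70 mm tall
- saline: bystander: white bottle 68 mm across, 160 mm tall
- cap: bystander: grey cap 42 mm across, 14 mm tall
- towel_roll: bystander: paper roll 110 mm across, 200 mm tall
Mind the look-alikes: they are no part of the job. Leave any orange or purple look-alike of the cartridge alone.

How it is judged:
On the way, in this order (a step that is already met when the one before it is completed fails the run):
1. the clamp is swung over onto the foot of the cartridge in the nest (value of joint clamp below 0.1 rad and contact force between clamp and cartridge above 0.2 N and horizontal distance between cartridge and jig below 0.008 m), for 0.3 s.
2. every plug present is in the cartridge's tube, the clamp still closed (value of joint clamp below 0.1 rad and z of plug1 in the frame of cartridge between 0.017 and 0.128 m and x of plug1 in the frame of cartridge between -0.009 and 0.009 m and y of plug1 in the frame of cartridge between -0.009 and 0.009 m and z of plug2 in the frame of cartridge between 0.017 and 0.128 m and x of plug2 in the frame of cartridge between -0.009 and 0.009 m and y of plug2 in the frame of cartridge between -0.009 and 0.009 m and z of plug3 in the frame of cartridge between 0.017 and 0.128 m and x of plug3 in the frame of cartridge between -0.009 and 0.009 m and y of plug3 in the frame of cartridge between -0.009 and 0.009 m and z of plug4 in the frame of cartridge between 0.017 and 0.128 m and x of plug4 in the frame of cartridge between -0.009 and 0.009 m and y of plug4 in the frame of cartridge between -0.009 and 0.009 m), for 0.2 s.
3. with the rod pressed firmly on the plugs (over 5 N) the stopper is bottomed, the clamp still closed (value of joint clamp below 0.1 rad and horizontal distance between cartridge and jig below 0.008 m and value of joint stopper above 0.0285 m and (contact force between rod and plug1 above 5 N or contact force between rod and plug2 above 5 N or contact force between rod and plug3 above 5 N or contact force between rod and plug4 above 5 N)), for 0.05 s.
4. the clamp is swung back open while the cartridge is still in the nest (value of joint clamp above 1.35 rad and horizontal distance between cartridge and jig below 0.008 m), for 0.2 s.
At the end, for the whole second after the job is handed in: The stopper is bottomed (within 2 mm), every plug present is in the tube within the packed stack, the cartridge stands upright (tilt under 0.08 rad) flat on the floor of the black tray, the rod stands in its stand down on the floor of the socket, the clamp is open (over 1.35 rad) and all is at rest (value of joint stopper above 0.028 m and value of joint clamp above 1.35 rad and z of plug1 in the frame of cartridge between 0.017 and 0.085 m and x of plug1 in the frame of cartridge between -0.009 and 0.009 m and y of plug1 in the frame of cartridge between -0.009 and 0.009 m and z of plug2 in the frame of cartridge between 0.017 and 0.085 m and x of plug2 in the frame of cartridge between -0.009 and 0.009 m and y of plug2 in the frame of cartridge between -0.009 and 0.009 m and z of plug3 in the frame of cartridge between 0.017 and 0.085 m and x of plug3 in the frame of cartridge between -0.009 and 0.009 m and y of plug3 in the frame of cartridge between -0.009 and 0.009 m and z of plug4 in the frame of cartridge between 0.017 and 0.085 m and x of plug4 in the frame of cartridge between -0.009 and 0.009 m and y of plug4 in the frame of cartridge between -0.009 and 0.009 m and x of cartridge in the frame of tray between -0.055 and 0.055 m and y of cartridge in the frame of tray between -0.055 and 0.055 m and z of cartridge in the frame of tray below 0.009 m and angle between cartridge's own z axis and vertical below 0.08 rad and linear speed of each of cartridge, rod below 0.02 m/s and horizontal distance between rod and rod_stand below 0.008 m and z of rod in the frame of rod_stand below 0.018 m and angle between rod's own z axis and vertical below 0.15 rad); the robot touches nothing.
It fails at once if a bystander is moved more than 25 mm (distance of any of jar, dish, forceps, beaker, saline, cap, towel_roll from where it was at the start of the episode above 0.025 m).
It fails at once if the cartridge is tipped over (angle between cartridge's own z axis and vertical above 0.5 rad).
Of plug1, plug2, plug3, plug4 only 2 to 4 are there at a start; the rules pass over those that are not, and their reading is None.
At some moment in a run one of plug1, plug2, plug3, plug4 may be knocked a few centimetres aside while the robot is not near it.
It also fails if it takes over 210 s, if anything falls off the work surface, if the arm or the gripper's body presses on something with over 40 N, if the wrist force passes 120 N, or if a joint passes its speed limit or range.

## Robot

A 7-joint arm with a two-finger parallel gripper is mounted at the origin on the work surface. World frame = base frame: x ahead of the robot, y to its left, z up, the work surface at z = 0. Lengths are in m, angles in rad, forces in N, time in s.
With the tool pointing down it reaches from about 0.425 to 0.875 m from the base axis. Payload 4.7 kg.
Tool frame: the origin (TCP) lies at the very end of the fingers, on their centre line; the grasp point (between the pads) lies 19 mm behind it; z points along the fingers, y is the line along which they close (so a half turn about z gives the same grasp; the last joint's range is limited). The gripper opens to 87 mm and grips with 3 to 60 N. Pads are 19 mm wide; open, the fingers measure 117 mm over their backs; the gripper's body (75 mm by 190 mm) begins 51 mm behind the grasp point.
Start: joints at [1.223, 0.321, -0.07, 1.45, 0.023, 1.371, -0.057], TCP at [0.23, -0.608, 0.223] pointing down, gripper open.
Joint ranges: [-2.86, 2.86], [-0.3, 2.09], [-1.38, 1.24], [0.06, 2.45], [-1.56, 4.7], [0.09, 2.05], [-2.69, 2.69]. Speed limits (rad/s): [2.57, 2.57, 3.14, 3.14, 3.14, 3.14, 3.14].

## Interface

Orientations are given as a rotation vector (axis times angle).
In Python, from bench import get_state, get_image, get_calibration, close_job gives the robot as it stands.
- The arm moves only by the shell command python3 -m crank 'ROWS' [FORCE]. ROWS is JSON, a list of rows, each a list of 5 numbers: the opening, from 0 (shut) to 1 (fully open), then the shift along the world's x, y, z in units of 0.2 m (1.0 is 0.2 m), then the turn about the world's z in units of 2 pi rad (1.0 is 2 pi rad). A call has 1 to 5 rows; each row is the pose to reach, as a shift and turn from the pose commanded when the call began, turning the shorter way round; what a row does not reach only later rows make up. A row lasts 1/8 s, in which the tool goes at most 62.5 mm and 10.7 degrees, less where a joint would pass 70% of its speed; a pose out of reach is approached as far as the arm can. A call with a number of a shift or a turn outside -1 to 1 is refused whole. A call with a gripper value outside its range is refused whole. The fingers move at their own pace and stop on an object; FORCE is the grip in N (left out, the last holds). Time passes only in rows, so rows that repeat a pose let the fingers close. It gives the time, the measured TCP pose, the force, the opening and the grip force at its end, in the units of the state.
- get_state(): the state, without advancing time (a new reading comes with each control period).
- get_image(name): name is "side" or "top"; returns the picture (384x512x3 uint8, red, green, blue); there is no depth.
- get_calibration(name): a dict with "fovy" (degrees; the focal length in pixels is half the picture's height over the tangent of half this angle, whatever the lens; pixels are square), "cx", "cy" (the principal point, pixels), "R" (3x3) and "t" (3): a world point X has camera coordinates R X + t. Camera axes: x right, y down, z forward; pixel columns grow to the right and rows downward; lengths in m; the calibration is good to about 2 mm. A picture is of the moment at which its call begins. get_calibration takes no time and is no camera call.
- close_job(): hands the job in; it is judged then, once.
The state is a dict: "time": time; "joint_positions": joint angles; "qd": joint speeds; "joint_torque": joint torques, N m; "position": TCP position; "tool_rot": TCP orientation; "ft_force": force on the tool from outside, world axes, zero at the start; "torque": the same for the moment, N m; "grip_width": opening from 0.0 (shut) to 1.0 (fully open); "grip_force": force on a finger pad.
Only numpy, scipy, OpenCV 4.12 (cv2) and the standard library are available. Lean on these libraries where they do the work, as an engineer would, in place of code of your own. Each camera call takes 0.05 s, during which the arm holds its last target. There are 200 camera calls.

## Working session

There is one attempt and no reset: what is moved stays moved. The work goes in short steps, Python scripts to look and compute and a shell command to move; the robot and the scene stay as the last step left them, time stands still between calls to the robot, and variables do not carry over. Pictures are saved under pics/ and viewed, at most 14 in all, crops included, and the job is handed in when it is done.

```bash
ls; mkdir -p pics; cat > h.py <<'E'
import numpy as np, cv2
from bench import get_state, get_image, get_calibration
def snap(n, f):
    im=get_image(n); cv2.imwrite(f'pics/{f}.png', im[:,:,::-1]); return im
def cam(n):
    c=get_calibration(n); f=192/np.tan(np.radians(c['fovy'])/2)
    return f,c['cx'],c['cy'],np.array(c['R']),np.array(c['t'])
def ray(n,u,v):
    f,cx,cy,R,t=cam(n); d=R.T@np.array([(u-cx)/f,(v-cy)/f,1]); return -R.T@t,d
def onz(n,u,v,z):
    o,d=ray(n,u,v); return o+d*(z-o[2])/d[2]
def proj(n,X):
    f,cx,cy,R,t=cam(n); p=R@np.array(X)+t; return f*p[0]/p[2]+cx,f*p[1]/p[2]+cy
def tri(a,b):
    (o1,d1),(o2,d2)=ray('side',*a),ray('top',*b)
    s=np.linalg.lstsq(np.c_[d1,-d2],o2-o1,rcond=None)[0]; p,q=o1+d1*s[0],o2+d2*s[1]
    return (p+q)/2,np.linalg.norm(p-q)
E
python3 - <<'E'
from h import *
for n in('side','top'):
    snap(n,n+'0'); c=get_calibration(n); print(n,c, ray(n,256,192)[0])
print(get_state())
E
```

```text
pics
side {'fovy': 52.648592083013234, 'cx': 260.31301172007636, 'cy': 187.86473567222592, 'R': array([[-0.98308261, -0.18282368, -0.01113921],
       [-0.13221061,  0.75038525, -0.64764368],
       [ 0.1267633 , -0.63521452, -0.76186192]]), 't': array([0.53860612, 0.12604742, 1.33767658])} [0.37659082 0.85359741 1.1067583 ]
top {'fovy': 56.70380755611073, 'cx': 264.0622579395421, 'cy': 190.201305919038, 'R': array([[-0.02592101, -0.99965704,  0.0037279 ],
       [-0.98764345,  0.02503258, -0.15470546],
       [ 0.15455909, -0.00769196, -0.9879536 ]]), 't': array([0.01999627, 0.54334235, 1.39626451])} [0.32134147 0.01712817 1.46342804]
{'time': 0.1, 'joint_positions': array([ 1.22308768,  0.32177654, -0.07006735,  1.45153777,  0.02263307,
        1.37078535, -0.05689554]), 'qd': array([ 0.00238091, -0.00182683, -0.00085414, -0.00144287, -0.00102554,
       -0.0006058 , -0.00041193]), 'joint_torque': array([-2.25630629e-04, -4.92572701e+01, -4.05794727e-01, -3.13397741e+01,
       -6.42140536e-02,  3.96129827e-02,  3.35667494e-05]), 'position': array([ 0.22984067, -0.60749055,  0.22156043]), 'tool_rot': array([-3.08868238e+00, -5.64967457e-01,  6.84194782e-04]), 'ft_force': array([ 0.28159597, -0.15005501,  0.12241347]), 'torque': array([-0.0195331 , -0.00668473,  0.03113118]), 'grip_force': 0.0, 'grip_width': 1.000093263788379}
```

View pics/side0.png

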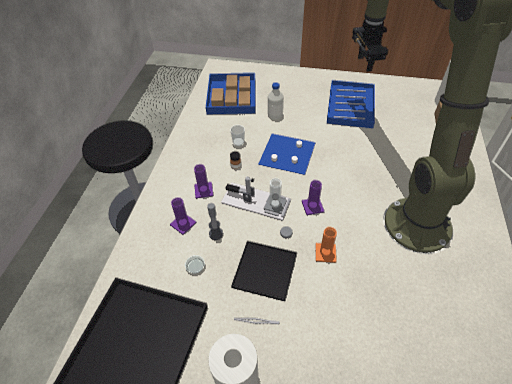

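View pics/top0.png

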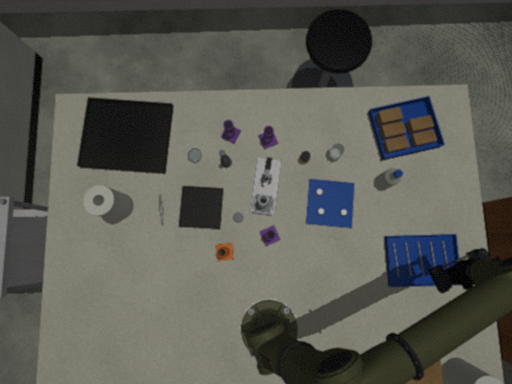

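The top view shows three white plugs on the mat, at (320,191), (321,211) and (344,212). The clear cartridge is in the jig near (263,203) and the clamp near (267,172). The rod stand is near (224,160) and the small black tray at (201,207). There are purple tubes at (231,130), (267,137) and (270,235), and an orange one at (225,251). All four are look-alikes: only the clear tube with the grey foot in the jig fits. I'll confirm this in enlarged crops.

```bash
python3 - <<'E'
import cv2
a=cv2.imread('pics/top0.png')[145:232,175:275+85]; cv2.imwrite('pics/topc.png',cv2.resize(a[:, :],None,fx=4.3,fy=4.3,interpolation=cv2.INTER_CUBIC))
b=cv2.imread('pics/side0.png')[125:245,195:325]; cv2.imwrite('pics/sidec.png',cv2.resize(b,None,fx=5,fy=5,interpolation=cv2.INTER_CUBIC))
E
```

```text
(no output)
```

View pics/topc.png

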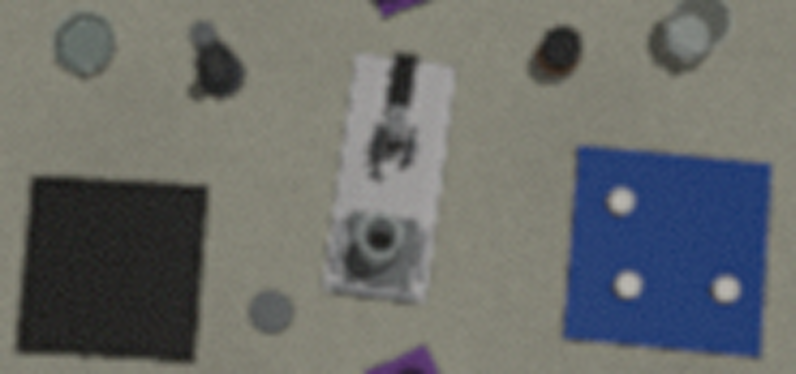

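View pics/sidec.png

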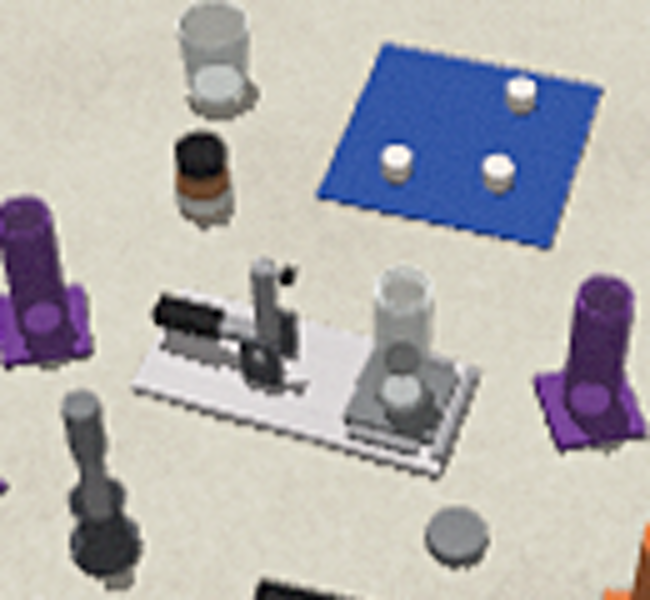

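The crops confirm it: the clear tube on the grey square foot stands in the jig, with its mouth at side (275.8,182.4) and top (263.6,199.7). The clamp is open, its handle at top (268.7,164). The rod is in the stand, its tip at side (211.4,205.4). There are three plugs.

```bash
python3 - <<'E'
from h import *
np.set_printoptions(precision=4,suppress=True)
T=lambda u,v:((u+.5)/4.3-.5+175,(v+.5)/4.3-.5+145); S=lambda u,v:((u+.5)/5-.5+195,(v+.5)/5-.5+125)
for n,s,t in [('mouth',(404,287),(381,235)),('rodtop',(82,402),(203,33)),('P1',(521,85),(622,198)),('P2',(499,165),(629,283)),('P3',(397,155),(727,288)),
  ('handle end',(165,313),(405,62)),('armtop',(264,266),(380,175)),('cap',(457,533),(271,312)),('jar',(201,150),(562,47))]:
    print(n,*tri(S(*s),T(*t)))
top=cv2.imread('pics/top0.png').astype(int); side=cv2.imread('pics/side0.png').astype(int)
# plugs by mask
for n,im in(('top',top),('side',side)):
    b,g,r=im[...,0],im[...,1],im[...,2]
    blue=((b>110)&(r<70)).astype(np.uint8)
    m=(im.min(2)>(135 if n=='top' else 150)).astype(np.uint8)
    _,_,st,ce=cv2.connectedComponentsWithStats(m)
    box=(305,180,355,228) if n=='top' else (255,132,318,175)
    for q,c in zip(st,ce):
        if box[0]<c[0]<box[2] and box[1]<c[1]<box[3] and 3<q[4]<150: print(n,'plug',q[4],c,onz(n,*c,0.02))
    dark=(im.max(2)<60).astype(np.uint8); 
    box=(175,180,228,232) if n=='top' else (228,238,300,302)
    w=np.zeros_like(dark); w[box[1]:box[3],box[0]:box[2]]=dark[box[1]:box[3],box[0]:box[2]]
    cs=max(cv2.findContours(w,0,2)[0],key=cv2.contourArea); rr=cv2.minAreaRect(cs)
    print(n,'tray',rr,[onz(n,*p,0.013) for p in cv2.boxPoints(rr)],onz(n,*rr[0],0.008))
# jig plate corners on z=.01
for p in [(356,52),(456,66),(424,303),(323,290)]: print('jig top',onz('top',*T(*p),0.012))
for p in [(135,385),(440,475),(480,375)]: print('jig side',onz('side',*S(*p),0.008))
# stand
print('stand foot', onz('side',*S(105,545),.006), onz('top',*T(219,73),.006),'st mouth',onz('side',*S(98,490),.058))
E
```

```text
mouth [0.4939 0.0109 0.1367] 0.0011774721095999814
rodtop [0.6716 0.1618 0.164 ] 0.002361859781286382
P1 [ 0.4795 -0.1947  0.1489] 0.0805245592804028
P2 [ 0.4553 -0.222   0.0276] 0.003772757276828526
P3 [ 0.5061 -0.3396 -0.0938] 0.08997132766433487
handle end [ 0.6716 -0.0167  0.0422] 0.0017898410665193386
armtop [0.568  0.0115 0.1377] 0.04035294840042793
cap [0.4388 0.1163 0.0145] 0.001613157884810683
jar [ 0.6776 -0.1645  0.062 ] 0.0015655118005103211
top plug 19 [319.1579 191.1579] [ 0.5374 -0.2202  0.02  ]
top plug 21 [320.8095 210.8571] [ 0.4562 -0.2229  0.02  ]
top plug 19 [343.6316 211.7895] [ 0.45   -0.3156  0.02  ]
top tray ((200.56141662597656, 207.1712188720703), (40.814109802246094, 40.592491149902344), 4.23639440536499) [array([0.4104, 0.3559, 0.013 ]), array([0.5768, 0.3454, 0.013 ]), array([0.56  , 0.1775, 0.013 ]), array([0.394, 0.191, 0.013])] [0.4851 0.2683 0.008 ]
side plug 22 [298.8636 142.3636] [ 0.4471 -0.3191  0.02  ]
side plug 23 [273.7826 155.913 ] [ 0.5353 -0.2246  0.02  ]
side plug 26 [294.3077 157.9615] [ 0.4541 -0.2272  0.02  ]
side tray ((263.6470642089844, 269.9117736816406), (55.05558776855469, 49.96233367919922), 14.03624439239502) [array([0.574 , 0.3479, 0.013 ]), array([0.5745, 0.1713, 0.013 ]), array([0.3934, 0.1908, 0.013 ]), array([0.4082, 0.3613, 0.013 ])] [0.487  0.2691 0.008 ]
jig top [0.6911 0.03   0.012 ]
jig top [ 0.6747 -0.067   0.012 ]
jig top [ 0.4446 -0.0289  0.012 ]
jig top [0.4595 0.0667 0.012 ]
jig side [0.6853 0.0258 0.008 ]
jig side [0.4568 0.0662 0.008 ]
jig side [ 0.4413 -0.0267  0.008 ]
stand foot [0.6718 0.1621 0.006 ] [0.6749 0.1642 0.006 ] st mouth [0.6735 0.1536 0.058 ]
```

Measured: 
- Jig origin about (0.495, 0.011), heading about -9.4°. Mouth height 0.137, against 0.135 expected.
- Plugs at (0.536,-0.222), (0.455,-0.225) and (0.449,-0.317).
- Tray at (0.486,0.269), rod at (0.672,0.162).

First the clamp: shut the fingers and go behind the pad arm.

```bash
python3 -m crank '[[0,0.65,1.0,0.15,-0.03],[0,0.65,1.0,0.15,-0.06],[0,0.65,1.0,0.15,-0.083],[0,0.65,1.0,0.15,-0.083],[0,0.65,1.0,0.15,-0.083]]' 20
python3 -m crank '[[0,0.65,1.0,0,0],[0,0.65,1.0,0,0],[0,0.65,1.0,0,0],[0,0.65,1.0,0,0]]'
python3 -m crank '[[0,0.67,0.99,0,0],[0,0.67,0.99,0,0],[0,0.67,0.99,0,0],[0,0.67,0.99,0,0],[0,0.67,0.99,0,0]]'
python3 -c "
from h import *
s=get_state();print(s['tool_rot'],s['joint_positions']);snap('side','s1');snap('top','t1')"
```

```text
time: 0.72
position: [0.364, -0.4033, 0.2533]
tool_rot: [-3.132, 0.236, -0.003]
ft_force: [-0.8, -1.4, -0.7]
grip_width: 0.519
grip_force: 0.0
time: 1.23
position: [0.4907, -0.2065, 0.2522]
tool_rot: [-3.132, 0.25, 0.001]
ft_force: [0.8, 0.4, 0.9]
grip_width: 0.063
grip_force: 0.0
time: 1.85
position: [0.625, -0.0052, 0.2513]
tool_rot: [-3.129, 0.239, 0.002]
ft_force: [-0.6, -1.5, -0.5]
grip_width: 0.002
grip_force: 0.0
[-3.12922504e+00  2.39318310e-01  2.46721828e-03] [ 0.3937447   0.29988661 -0.53287796  1.45857742  0.14875421  1.425245
 -1.86470455]
```

```bash
python3 -m crank '[[0,0,0,-0.3,0],[0,0,0,-0.6,0],[0,0,-0.01,-0.815,0],[0,0,-0.01,-0.815,0]]'
python3 -m crank '[[0,-0.04,0.007,0,0],[0,-0.08,0.013,0,0],[0,-0.12,0.02,0,0],[0,-0.16,0.026,0,0],[0,-0.2,0.033,0,0]]'
python3 -m crank '[[0,-0.04,0.007,0,0],[0,-0.08,0.013,0,0],[0,-0.12,0.02,0,0],[0,-0.16,0.026,0,0],[0,-0.18,0.03,0,0]]'
python3 -c "
from h import *
im=snap('side','s2')
cv2.imwrite('pics/s2c.png',cv2.resize(im[125:235,195:325,::-1],None,fx=5,fy=5,interpolation=cv2.INTER_CUBIC))"
```

```text
time: 2.45
position: [0.6204, -0.0154, 0.0858]
tool_rot: [3.129, -0.256, -0.013]
ft_force: [0.8, -0.2, 0.3]
grip_width: 0.01
grip_force: 0.0
time: 3.08
position: [0.5836, -0.0052, 0.0898]
tool_rot: [3.132, -0.25, 0.001]
ft_force: [2.3, -1.1, 0.2]
grip_width: 0.004
grip_force: 0.8
time: 3.7
position: [0.5472, 0.0008, 0.0895]
tool_rot: [3.131, -0.25, -0.001]
ft_force: [0.1, -0.3, 0.7]
grip_width: 0.007
grip_force: 0.2
```

View pics/s2c.png

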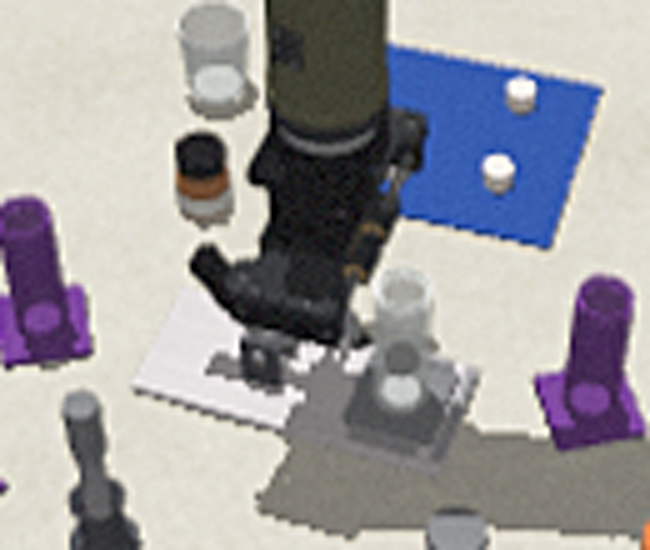

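```bash
python3 -m crank '[[0,0,0,0.3,0],[0.4,0,-0.1,0.6,0],[0.6,-0.2,-0.4,0.6,0],[0.6,-0.46,-0.7,0.6,0],[0.6,-0.46,-0.8,0.6,0]]'
python3 -c "
from h import *
im=snap('side','s3')
cv2.imwrite('pics/s3c.png',cv2.resize(im[105:235,195:325,::-1],None,fx=4.5,fy=4.5,interpolation=cv2.INTER_CUBIC))"
```

```text
time: 4.38
position: [0.4538, -0.1613, 0.2097]
tool_rot: [3.13, -0.253, -0.001]
ft_force: [0.3, -1.2, 0.1]
grip_width: 0.375
grip_force: 0.0
```

View pics/s3c.png

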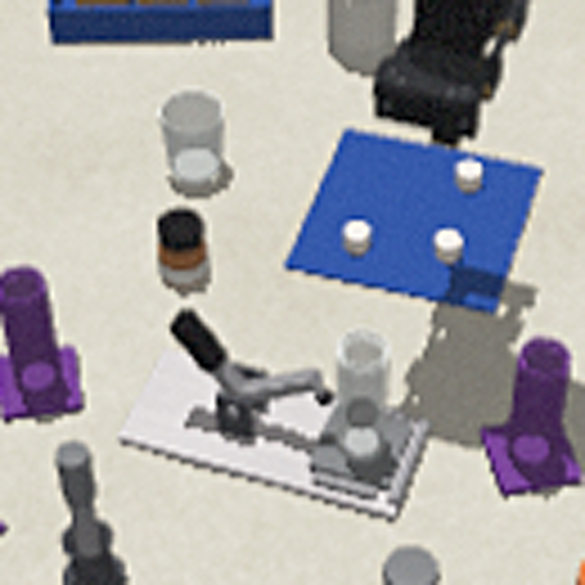

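The clamp went past centre and was still falling onto the foot in this frame: the handle tip is at side (236,175) and the arm points to the tube. Next I measure the plugs again and check the clamp.

```bash
cat >> h.py <<'E'
def plugs(tag):
    for n,th,box in(('top',135,(285,170,365,240)),('side',150,(240,120,330,180))):
        im=snap(n,n+tag); m=(im.min(2)>th).astype(np.uint8)
        _,_,st,ce=cv2.connectedComponentsWithStats(m)
        for q,c in zip(st,ce):
            if box[0]<c[0]<box[2] and box[1]<c[1]<box[3] and 8<q[4]<60: print(n,q[4],c.round(1),onz(n,*c,0.019).round(4))
E
python3 - <<'E'
from h import *
plugs('4')
O=np.array([.495,.0115,0]);c,s=np.cos(np.radians(-9.4)),np.sin(np.radians(-9.4))
J=lambda x,z:O+np.array([c*x,s*x,z])
for a in (0,.3,.6): print(a,'handle tip',proj('side',J(.1+.085*np.sin(a),.042+.085*np.cos(a))),'arm tip',proj('side',J(.1-.076*np.cos(a),.042+.076*np.sin(a))))
im=cv2.imread('pics/side4.png');cv2.imwrite('pics/s4c.png',cv2.resize(im[105:235,195:325],None,fx=4.5,fy=4.5,interpolation=cv2.INTER_CUBIC))
E
```

```text
side 22 [298.9 142.4] [ 0.4472 -0.3202  0.019 ]
side 23 [273.8 155.9] [ 0.5354 -0.2256  0.019 ]
side 25 [294.2 157.9] [ 0.4545 -0.2286  0.019 ]
0 handle tip (np.float64(246.9172425322542), np.float64(176.59330197728164)) arm tip (np.float64(267.93725468724966), np.float64(198.07598828065767))
0.3 handle tip (np.float64(240.11607686659337), np.float64(175.52797277701995)) arm tip (np.float64(267.0405418556136), np.float64(193.7722704095301))
0.6 handle tip (np.float64(234.1369142157813), np.float64(176.04959442294168)) arm tip (np.float64(264.34563991373466), np.float64(189.2606553305818))
```

View pics/s4c.png

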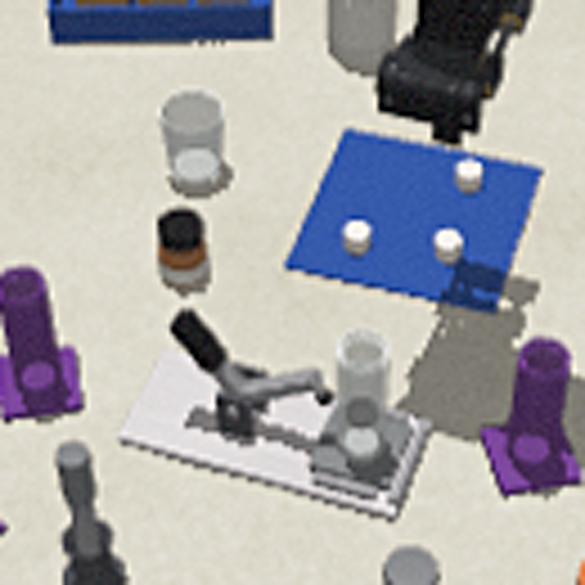

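The clamp reads about 0.45 rad here, so it is either falling slowly or resting on something. I'll pick the plug at side (294,158) while time passes, then recheck.

```bash
python3 -m crank '[[0.55,0.005,-0.25,-0.2,0],[0.55,0.005,-0.325,-0.45,0],[0.55,0.005,-0.325,-0.7,0],[0.55,0.005,-0.325,-0.9,0],[0.55,0.005,-0.325,-0.98,0]]'
python3 -m crank '[[0.55,0,0,0,0],[0.2,0,0,0,0],[0.2,0,0,0,0],[0.2,0,0,0,0],[0.2,0,0,0,0]]' 15
python3 -c "
from h import *
im=snap('side','side5')
cv2.imwrite('pics/s5c.png',cv2.resize(im[105:235,195:325,::-1],None,fx=4.5,fy=4.5,interpolation=cv2.INTER_CUBIC))"
```

```text
time: 5.15
position: [0.4562, -0.2219, 0.0112]
tool_rot: [-3.129, 0.247, 0.006]
ft_force: [-0.5, 0.1, 0.5]
grip_width: 0.547
grip_force: 0.0
time: 5.78
position: [0.4576, -0.2247, 0.0145]
tool_rot: [3.131, -0.251, 0.002]
ft_force: [-0.7, -0.6, 4.3]
grip_width: 0.26
grip_force: 15.0
```

View pics/s5c.png

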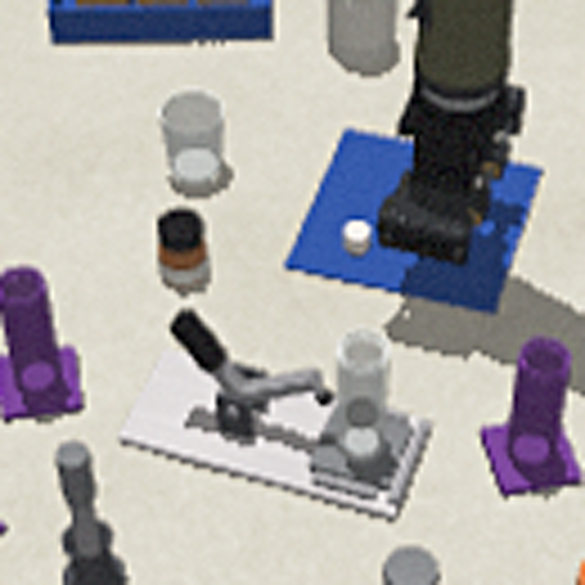

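The clamp is stuck at about 0.4 rad, the pad probably rubbing on the barrel. I'll drop this plug in first, since step 2 still needs all of them, then press the clamp arm down with shut fingers.

```bash
python3 -m crank '[[0.2,0,0,0.25,0],[0.2,0,0,0.55,0],[0.2,0,0.05,0.85,0],[0.2,0.09,0.25,0.93,0],[0.2,0.09,0.28,0.93,0]]'
python3 -m crank '[[0.2,0.03,0.3,0,0],[0.2,0.06,0.6,0,0],[0.2,0.1,0.9,0,0],[0.2,0.1,0.9,0,0],[0.2,0.1,0.9,0,0]]'
python3 -c "
from h import *
im=snap('side','side6');it=snap('top','top6')
a=cv2.resize(im[125:225,225:325,::-1],None,fx=4,fy=4,interpolation=cv2.INTER_CUBIC);b=cv2.resize(it[150:250,215:315,::-1],None,fx=4,fy=4,interpolation=cv2.INTER_CUBIC)
cv2.imwrite('pics/s6c.png',np.hstack([a,b]))"
```

```text
time: 6.45
position: [0.4774, -0.1653, 0.2017]
tool_rot: [3.132, -0.243, 0.007]
ft_force: [1.0, -0.3, -0.2]
grip_width: 0.264
grip_force: 15.0
time: 7.08
position: [0.4945, 0.0106, 0.1988]
tool_rot: [3.131, -0.251, -0.002]
ft_force: [0.8, -0.7, -0.7]
grip_width: 0.264
grip_force: 15.0
```

View pics/s6c.png

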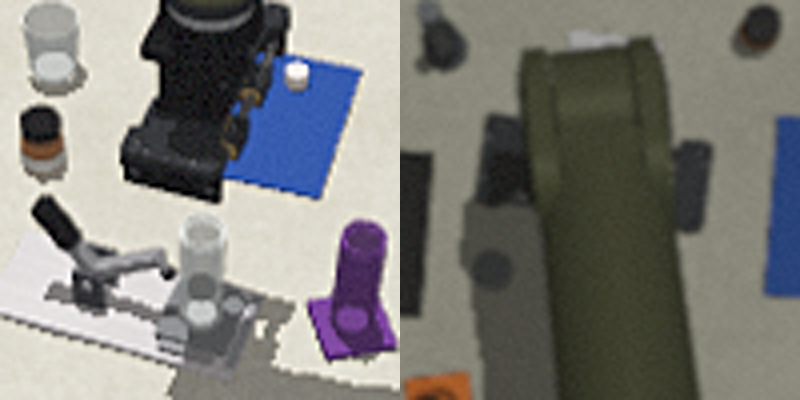

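```bash
python3 -c "
from h import *
for z in (.199,.137,.27): print(z,proj('side',(.4945,.0106,z)))
print(get_state()['grip_width'])"
```

```text
0.199 (np.float64(275.4096929857132), np.float64(169.03721439588293))
0.137 (np.float64(275.06446472184973), np.float64(181.81343550380404))
0.27 (np.float64(275.8387569171622), np.float64(153.15839961901992))
0.264973147879821
```

The gripper body's near end hides the fingertips in the side view. The projected TCP lines up with the mouth column (275), so I lower and release.

```bash
python3 -m crank '[[0.2,0,0,-0.15,0],[0.2,0,0,-0.22,0],[0.2,0,0,-0.26,0],[0.2,0,0,-0.28,0],[0.2,0,0,-0.28,0]]'
python3 -m crank '[[0.42,0,0,0,0],[0.42,0,0,0,0],[0.42,0,0,0,0],[0.42,0,0,0.2,0],[0.42,0,0,0.45,0]]'
python3 -m crank '[[0,0.2,-0.03,0,0],[0,0.28,-0.045,0,0],[0,0.28,-0.045,0,0],[0,0.28,-0.045,0,0],[0,0.28,-0.045,0,0]]' 20
python3 -c "
from h import *
im=snap('side','side7');it=snap('top','top7')
a=cv2.resize(im[125:225,225:325,::-1],None,fx=4,fy=4,interpolation=cv2.INTER_CUBIC);b=cv2.resize(it[150:250,215:315,::-1],None,fx=4,fy=4,interpolation=cv2.INTER_CUBIC)
cv2.imwrite('pics/s7c.png',np.hstack([a,b]))"
```

```text
time: 7.8
position: [0.4953, 0.0116, 0.1438]
tool_rot: [3.132, -0.251, 0.001]
ft_force: [0.3, 0.3, -0.0]
grip_width: 0.267
grip_force: 15.0
time: 8.43
position: [0.4941, 0.0116, 0.2338]
tool_rot: [-3.131, 0.25, 0.004]
ft_force: [1.4, 0.8, 0.5]
grip_width: 0.421
grip_force: 0.0
time: 9.05
position: [0.5504, 0.0029, 0.2337]
tool_rot: [3.131, -0.25, -0.0]
ft_force: [0.1, 0.4, 0.2]
grip_width: 0.018
grip_force: 0.0
```

View pics/s7c.png

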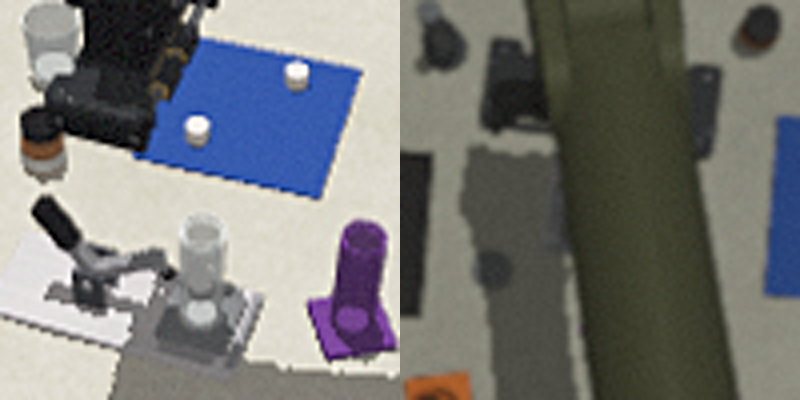

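The plug is in: the tube shows white above the stopper at side (275,198). The body would not fit between the tube and the handle, so I'll push the handle from its +x side instead.

```bash
python3 -m crank '[[0,0.28,-0.05,0,0],[0,0.55,-0.094,0,0],[0,0.55,-0.094,-0.2,0],[0,0.55,-0.094,-0.45,0],[0,0.55,-0.094,-0.633,0]]' 20
python3 -m crank '[[0,-0.04,0.007,0,0],[0,-0.08,0.013,0,0],[0,-0.12,0.02,0,0],[0,-0.15,0.025,0,0]]'
python3 -m crank '[[0,-0.025,0.004,0,0],[0,-0.05,0.008,0,0],[0,-0.06,0.01,0,0]]'
python3 -m crank '[[0,-0.02,0.003,0,0],[0,-0.03,0.005,0,0],[0,-0.03,0.005,0,0]]'
```

```text
time: 9.78
position: [0.6621, -0.0165, 0.1055]
tool_rot: [3.131, -0.25, 0.004]
ft_force: [29.3, -6.6, 33.1]
grip_width: 0.008
grip_force: 25.0
time: 10.28
position: [0.6305, -0.0109, 0.1077]
tool_rot: [3.131, -0.25, 0.001]
ft_force: [0.2, 0.1, -0.3]
grip_width: 0.006
grip_force: 0.1
time: 10.65
position: [0.6185, -0.0091, 0.1068]
tool_rot: [3.131, -0.25, -0.001]
ft_force: [-0.2, -0.5, -0.8]
grip_width: 0.006
grip_force: 0.0
time: 11.02
position: [0.6155, -0.0086, 0.1072]
tool_rot: [-3.131, 0.251, -0.009]
ft_force: [6.5, -1.0, -4.5]
grip_width: 0.007
grip_force: 3.6
```

```bash
python3 -m crank '[[0,0.12,-0.02,0,0],[0.3,0.12,-0.02,0.28,0],[0.55,0.1,-0.1,0.5,0],[0.55,-0.15,-0.3,0.5,0],[0.55,-0.4,-0.55,0.5,0]]'
python3 -m crank '[[0.55,0,-0.2,0,0],[0.55,0,-0.2,0,0],[0.55,0,-0.2,0,0]]'
python3 - <<'E'
from h import *
plugs('8')
im=cv2.imread('pics/side8.png'); d=(im.max(2)<45).astype(np.uint8); w=d[160:212,225:268]
_,_,st,ce=cv2.connectedComponentsWithStats(w)
for q,c in zip(st[1:],ce[1:]):
    if q[4]>5: print(q+[225,160,0,0,0],c+[225,160])
O=np.array([.495,.0115,0]);c,s=np.cos(np.radians(-9.4)),np.sin(np.radians(-9.4))
for a in (0,.1,.3): print(a,'sleeve mid',proj('side',O+[c*(.1+.06*np.sin(a)),s*(.1+.06*np.sin(a)),.042+.06*np.cos(a)]))
a=im[125:225,215:315]; b=cv2.imread('pics/top8.png')[145:245,215:315]
cv2.imwrite('pics/s8c.png',cv2.resize(np.hstack([a,b]),None,fx=4,fy=4,interpolation=cv2.INTER_CUBIC))
E
```

```text
time: 11.65
position: [0.539, -0.1114, 0.2075]
tool_rot: [-3.132, 0.247, -0.001]
ft_force: [-0.0, -0.9, 0.6]
grip_width: 0.372
grip_force: 0.0
time: 12.02
position: [0.54, -0.1505, 0.207]
tool_rot: [-3.131, 0.25, 0.0]
ft_force: [-0.3, 0.6, -0.6]
grip_width: 0.549
grip_force: 0.0
top 24 [343.5 211.9] [ 0.4496 -0.3153  0.019 ]
side 22 [298.9 142.4] [ 0.4472 -0.3202  0.019 ]
side 23 [273.8 155.9] [ 0.5354 -0.2256  0.019 ]
[245 175   5  13  55] [247.10909091 180.94545455]
[243 194   3   7   8] [244.    196.625]
0 sleeve mid (np.float64(247.1886428875545), np.float64(181.44869698848728))
0.1 sleeve mid (np.float64(245.57445822899018), np.float64(181.0736703653327))
0.3 sleeve mid (np.float64(242.44552987784897), np.float64(180.6839063429848))
```

The clamp is closed: the sleeve is at side (247.1,180.9) and a clamp angle of 0 predicts (247.2,181.4). Next, the second plug.

```bash
python3 -m crank '[[0.55,-0.018,-0.25,-0.2,0],[0.55,-0.018,-0.363,-0.45,0],[0.55,-0.018,-0.363,-0.7,0],[0.55,-0.018,-0.363,-0.9,0],[0.55,-0.018,-0.363,-0.962,0]]'
python3 -m crank '[[0.55,0,0,0,0],[0.2,0,0,0,0],[0.2,0,0,0,0],[0.2,0,0,0,0],[0.2,0,0,0,0]]' 15
python3 -m crank '[[0.2,0,0,0.25,0],[0.2,0,0,0.55,0],[0.2,0,0,0.85,0],[0.2,-0.1,0.2,0.93,0],[0.2,-0.1,0.25,0.93,0]]'
```

```text
time: 12.75
position: [0.5349, -0.2216, 0.0119]
tool_rot: [-3.129, 0.247, 0.007]
ft_force: [0.4, 0.7, -0.1]
grip_width: 0.55
grip_force: 0.0
time: 13.38
position: [0.5369, -0.2242, 0.0155]
tool_rot: [3.131, -0.251, 0.002]
ft_force: [-0.1, 0.8, 3.5]
grip_width: 0.261
grip_force: 15.0
time: 14.0
position: [0.5168, -0.1716, 0.2028]
tool_rot: [3.131, -0.246, 0.005]
ft_force: [0.6, -0.8, -0.7]
grip_width: 0.262
grip_force: 15.0
```

```bash
python3 -m crank '[[0.2,-0.05,0.3,0,0],[0.2,-0.1,0.6,0,0],[0.2,-0.107,0.92,0,0],[0.2,-0.107,0.92,0,0],[0.2,-0.107,0.92,0,0]]'
python3 -m crank '[[0.2,0,0,-0.15,0],[0.2,0,0,-0.22,0],[0.2,0,0,-0.26,0],[0.2,0,0,-0.285,0],[0.2,0,0,-0.285,0]]'
```

```text
time: 14.62
position: [0.4948, 0.0093, 0.1999]
tool_rot: [3.131, -0.25, -0.002]
ft_force: [-0.0, -0.2, -0.6]
grip_width: 0.261
grip_force: 15.0
time: 15.25
position: [0.4951, 0.0099, 0.1437]
tool_rot: [3.132, -0.251, 0.0]
ft_force: [-0.1, -1.0, 0.3]
grip_width: 0.263
grip_force: 15.0
```

```bash
python3 -m crank '[[0.42,0,0,0,0],[0.42,0,0,0,0],[0.42,0,0,0,0],[0.42,0,0,0.2,0],[0.42,0,0,0.35,0]]'
python3 -m crank '[[0.55,-0.05,-0.3,0,0],[0.55,-0.1,-0.6,0,0],[0.55,-0.2,-0.9,0,0],[0.55,-0.233,-1.0,0,0],[0.55,-0.233,-1.0,0,0]]'
python3 - <<'E'
from h import *
plugs('9')
im=cv2.imread('pics/side9.png')
cv2.imwrite('pics/s9c.png',cv2.resize(im[125:225,215:315],None,fx=5,fy=5,interpolation=cv2.INTER_CUBIC))
d=(im.max(2)<45).astype(np.uint8); _,_,st,ce=cv2.connectedComponentsWithStats(d[160:212,225:268])
for q,c in zip(st[1:],ce[1:]):
    if q[4]>5: print(q,c+[225,160])
E
```

```text
time: 15.88
position: [0.4951, 0.0103, 0.2149]
tool_rot: [3.132, -0.25, 0.001]
ft_force: [0.8, 0.0, 0.2]
grip_width: 0.423
grip_force: 0.0
time: 16.5
position: [0.4477, -0.1916, 0.2136]
tool_rot: [3.131, -0.257, -0.0]
ft_force: [0.3, 0.9, 0.3]
grip_width: 0.55
grip_force: 0.0
side 22 [298.9 142.4] [ 0.4472 -0.3202  0.019 ]
[20 15  5 13 57] [247.15789474 180.78947368]
[18 34  4  7  9] [244.22222222 197.        ]
```

View pics/s9c.png

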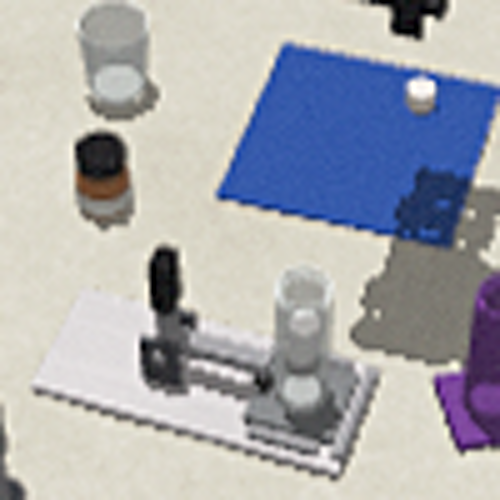

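The crop shows the clamp closed, with two plugs stacked inside the tube, the upper one's top at side (275.6,188). Next, the third plug.

```bash
python3 -m crank '[[0.55,0.005,-0.3,0,0],[0.55,0.005,-0.6,-0.1,0],[0.55,0.005,-0.632,-0.4,0],[0.55,0.005,-0.632,-0.7,0],[0.55,0.005,-0.632,-0.95,0]]'
python3 -m crank '[[0.55,0,0,-0.045,0],[0.55,0,0,-0.045,0],[0.2,0,0,-0.045,0],[0.2,0,0,-0.045,0],[0.2,0,0,-0.045,0]]' 15
python3 -m crank '[[0.2,0,0,0.25,0],[0.2,0,0,0.55,0],[0.2,0,0,0.85,0],[0.2,0.1,0.2,0.93,0],[0.2,0.1,0.4,0.93,0]]'
```

```text
time: 17.23
position: [0.4503, -0.3138, 0.0215]
tool_rot: [-3.13, 0.246, 0.0]
ft_force: [-0.3, -0.9, 0.6]
grip_width: 0.549
grip_force: 0.0
time: 17.85
position: [0.4499, -0.3168, 0.0158]
tool_rot: [3.13, -0.251, 0.002]
ft_force: [0.1, 0.3, 0.8]
grip_width: 0.296
grip_force: 0.0
time: 18.48
position: [0.4716, -0.2355, 0.2034]
tool_rot: [3.13, -0.25, 0.008]
ft_force: [0.7, 1.2, -1.7]
grip_width: 0.256
grip_force: 15.0
```

```bash
python3 -m crank '[[0.2,0.05,0.3,0,0],[0.2,0.1,0.6,0,0],[0.2,0.12,0.9,0,0],[0.2,0.12,1.0,0,0],[0.2,0.12,1.0,0,0]]'
python3 -m crank '[[0.2,0,0.2,0,0],[0.2,0,0.235,0,0],[0.2,0,0.235,-0.13,0],[0.2,0,0.235,-0.21,0],[0.2,0,0.235,-0.24,0]]'
python3 -m crank '[[0.2,0,0,-0.02,0],[0.2,0,0,-0.04,0],[0.2,0,0,-0.05,0]]'
python3 -c "
from h import *
im=snap('side','side10')
cv2.imwrite('pics/s10c.png',cv2.resize(im[125:225,225:325,::-1],None,fx=5,fy=5,interpolation=cv2.INTER_CUBIC))"
```

```text
time: 19.1
position: [0.4934, -0.0346, 0.2011]
tool_rot: [3.131, -0.244, 0.001]
ft_force: [0.2, -0.7, -0.2]
grip_width: 0.257
grip_force: 15.0
time: 19.73
position: [0.4927, 0.0093, 0.1514]
tool_rot: [3.131, -0.254, -0.003]
ft_force: [-0.1, 0.1, 0.6]
grip_width: 0.253
grip_force: 15.0
time: 20.1
position: [0.4936, 0.0107, 0.1427]
tool_rot: [3.131, -0.251, 0.001]
ft_force: [0.4, 0.3, -0.0]
grip_width: 0.253
grip_force: 15.0
```

```bash
python3 -m crank '[[0.42,0,0,0,0],[0.42,0,0,0,0],[0.42,0,0,0,0],[0.42,0,0,0.2,0],[0.42,0,0,0.38,0]]'
python3 -m crank '[[0.55,0.22,0.19,0,0],[0.55,0.45,0.38,0,0],[0.55,0.67,0.57,0,0],[0.55,0.89,0.756,0,0],[0.55,0.89,0.756,0,0]]'
python3 - <<'E'
from h import *
plugs('11')
im=cv2.imread('pics/side11.png')
cv2.imwrite('pics/s11c.png',cv2.resize(im[125:245,195:315],None,fx=5,fy=5,interpolation=cv2.INTER_CUBIC))
E
```

```text
time: 20.78
position: [0.4932, 0.0108, 0.2196]
tool_rot: [-3.132, 0.25, 0.0]
ft_force: [0.2, -0.1, 0.3]
grip_width: 0.417
grip_force: 0.0
time: 21.4
position: [0.6719, 0.1662, 0.2152]
tool_rot: [-3.129, 0.243, 0.008]
ft_force: [-0.7, -0.5, -0.5]
grip_width: 0.552
grip_force: 0.0
```

View pics/s11c.png

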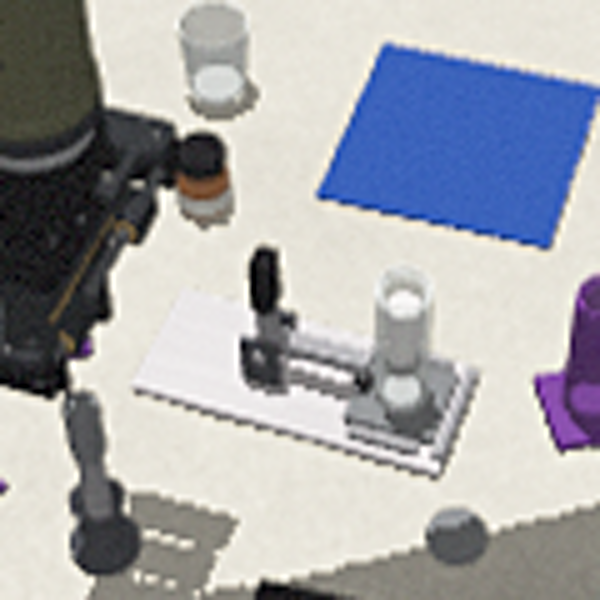

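All three plugs are in the tube, the top one at side (275.8,185.4). The mat is empty and the clamp closed. Now I grip the rod.

```bash
python3 -m crank '[[0.55,0,0,-0.05,0],[0.55,0,0,-0.2,0],[0.55,0,0,-0.4,0],[0.55,0,0,-0.49,0],[0.55,0,0,-0.49,0]]'
python3 -m crank '[[0.2,0,0,0,0],[0.2,0,0,0,0],[0.2,0,0,0,0],[0.2,0,0,0,0],[0.2,0,0,0,0]]' 40
python3 -m crank '[[0.2,0,0,0.1,0],[0.2,0,0,0.3,0],[0.2,0,0,0.5,0],[0.2,0,0,0.72,0],[0.2,0,0,0.72,0]]'
```

```text
time: 22.12
position: [0.6705, 0.1605, 0.1198]
tool_rot: [3.13, -0.252, -0.003]
ft_force: [0.1, 0.4, 0.2]
grip_width: 0.55
grip_force: 0.0
time: 22.75
position: [0.6719, 0.1621, 0.1215]
tool_rot: [-3.131, 0.25, -0.002]
ft_force: [0.1, 0.0, 4.2]
grip_width: 0.261
grip_force: 40.0
time: 23.38
position: [0.6729, 0.1632, 0.2703]
tool_rot: [-3.129, 0.25, -0.012]
ft_force: [-0.8, 0.0, -1.6]
grip_width: 0.269
grip_force: 40.0
```

```bash
python3 -m crank '[[0.2,-0.22,-0.19,0,0],[0.2,-0.45,-0.38,0,0],[0.2,-0.67,-0.57,0,0],[0.2,-0.888,-0.755,0,0],[0.2,-0.888,-0.755,0,0]]'
python3 -m crank '[[0.2,0,0,0,0],[0.2,0,0,0,0],[0.2,0,0,-0.06,0],[0.2,0,0,-0.12,0],[0.2,0,0,-0.16,0]]'
python3 -m crank '[[0.2,0,0,-0.02,0],[0.2,0,0,-0.04,0],[0.2,0,0,-0.06,0]]'
```

```text
time: 24.0
position: [0.4907, 0.0068, 0.264]
tool_rot: [3.126, -0.262, -0.003]
ft_force: [1.3, -0.2, -1.0]
grip_width: 0.266
grip_force: 40.0
time: 24.62
position: [0.4933, 0.0112, 0.231]
tool_rot: [-3.131, 0.25, 0.003]
ft_force: [0.2, -0.1, -1.6]
grip_width: 0.262
grip_force: 40.0
time: 25.0
position: [0.4943, 0.011, 0.2216]
tool_rot: [3.131, -0.251, 0.002]
ft_force: [-0.5, -0.1, 5.1]
grip_width: 0.266
grip_force: 40.0
```

Contact at about TCP z 0.222, as predicted. I ram slowly.

```bash
python3 -m crank '[[0.2,0,0,-0.015,0],[0.2,0,0,-0.03,0],[0.2,0,0,-0.045,0],[0.2,0,0,-0.06,0],[0.2,0,0,-0.06,0]]'
python3 -m crank '[[0.2,0,0,-0.015,0],[0.2,0,0,-0.025,0],[0.2,0,0,-0.035,0],[0.2,0,0,-0.045,0],[0.2,0,0,-0.045,0]]'
python3 -m crank '[[0.2,0,0,-0.01,0],[0.2,0,0,-0.01,0]]'
python3 -m crank '[[0.2,0,0,-0.01,0],[0.2,0,0,-0.01,0]]'
```

```text
time: 25.62
position: [0.494, 0.0109, 0.2091]
tool_rot: [3.131, -0.251, 0.001]
ft_force: [-0.2, -0.0, 3.5]
grip_width: 0.266
grip_force: 40.0
time: 26.25
position: [0.4937, 0.011, 0.1993]
tool_rot: [-3.132, 0.25, 0.0]
ft_force: [-1.4, 0.7, 2.8]
grip_width: 0.263
grip_force: 40.0
time: 26.5
position: [0.4942, 0.011, 0.1983]
tool_rot: [3.131, -0.25, 0.002]
ft_force: [-1.2, 0.0, 7.4]
grip_width: 0.266
grip_force: 40.0
time: 26.75
position: [0.4954, 0.011, 0.1981]
tool_rot: [3.131, -0.251, 0.006]
ft_force: [-2.9, 0.4, 15.8]
grip_width: 0.267
grip_force: 40.0
```

```bash
python3 -m crank '[[0.2,0,0,-0.01,0],[0.2,0,0,-0.01,0]]'
python3 -m crank '[[0.2,0,0,-0.01,0],[0.2,0,0,-0.01,0]]'
```

```text
time: 27.0
position: [0.4967, 0.0109, 0.1979]
tool_rot: [3.131, -0.251, 0.011]
ft_force: [-2.5, -0.2, 23.6]
grip_width: 0.266
grip_force: 40.0
time: 27.25
position: [0.4983, 0.0109, 0.1976]
tool_rot: [3.13, -0.251, 0.018]
ft_force: [-1.9, 0.4, 28.2]
grip_width: 0.269
grip_force: 40.0
```

It bottomed: the force rose to 28 N with no travel, at TCP z 0.198 against 0.1985 predicted. I lift out and check how the rod hangs.

```bash
python3 -m crank '[[0.2,0,0,0.05,0],[0.2,0,0,0.15,0],[0.2,0,0,0.27,0],[0.2,0,0,0.4,0],[0.2,0,0,0.44,0]]'
python3 -m crank '[[0.2,0.22,0.19,0,0],[0.2,0.45,0.38,0,0],[0.2,0.67,0.57,0,0],[0.2,0.89,0.755,0,0],[0.2,0.89,0.755,0,0]]'
python3 -m crank '[[0.2,0,0,0,0],[0.2,0,0,0,0]]'
python3 - <<'E'
from h import *
s=get_state(); p=s['position']; print(p)
im=snap('side','side12'); it=snap('top','top12')
print('expected tip px',proj('side',p-[0,0,.1115]),'mid shank',proj('side',p-[0,0,.06]),'stand mouth',proj('side',(.672,.162,.058)))
cv2.imwrite('pics/s12c.png',cv2.resize(im[150:250,180:300,::-1],None,fx=6,fy=6,interpolation=cv2.INTER_CUBIC))
E
```

```text
time: 27.88
position: [0.4939, 0.0109, 0.2799]
tool_rot: [3.131, -0.251, 0.001]
ft_force: [0.2, -1.5, -1.0]
grip_width: 0.268
grip_force: 40.0
time: 28.5
position: [0.6717, 0.1663, 0.2734]
tool_rot: [-3.129, 0.241, 0.014]
ft_force: [-0.4, 0.4, -1.5]
grip_width: 0.268
grip_force: 40.0
time: 28.75
position: [0.6713, 0.1604, 0.28]
tool_rot: [3.13, -0.253, 0.001]
ft_force: [0.6, -0.7, -0.9]
grip_width: 0.264
grip_force: 40.0
[0.67131044 0.16043325 0.28001487]
expected tip px (np.float64(210.66690184764357), np.float64(203.6618065164799)) mid shank (np.float64(208.78479126990277), np.float64(192.9757076780357)) stand mouth (np.float64(213.98920418251805), np.float64(224.73209687238153))
```

View pics/s12c.png

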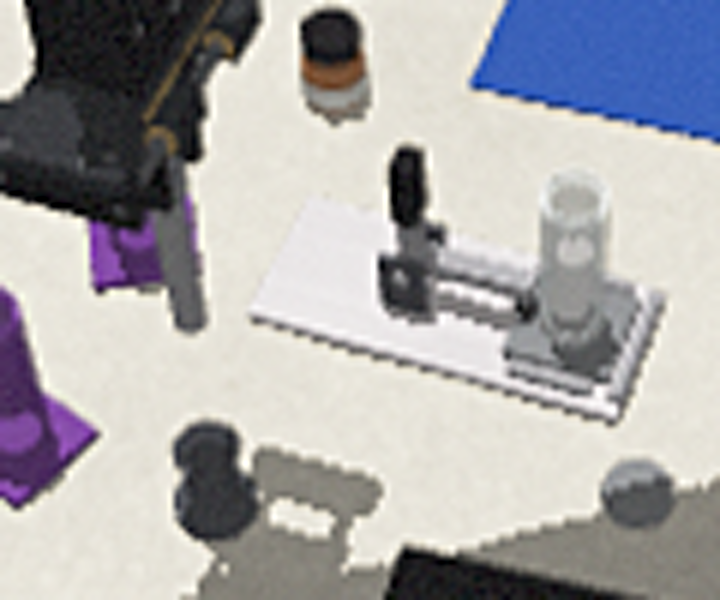

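The rod hangs straight: its tip is at side (211.7,204), (210.7,203.7) expected. The stack has visibly gone down the tube. I lower the rod into the stand.

```bash
python3 -m crank '[[0.2,0,0,-0.15,0],[0.2,0,0,-0.35,0],[0.2,0,0,-0.5,0],[0.2,0.003,0.005,-0.55,0],[0.2,0.003,0.005,-0.6,0]]'
python3 -m crank '[[0.2,0,0,-0.06,0],[0.2,0,0,-0.12,0],[0.2,0,0,-0.16,0],[0.2,0,0,-0.18,0],[0.2,0,0,-0.18,0]]'
```

```text
time: 29.48
position: [0.673, 0.1627, 0.1608]
tool_rot: [-3.131, 0.252, -0.004]
ft_force: [-0.5, -0.1, -1.0]
grip_width: 0.268
grip_force: 40.0
time: 30.1
position: [0.6724, 0.1627, 0.1233]
tool_rot: [3.131, -0.251, -0.0]
ft_force: [0.7, -1.8, -1.2]
grip_width: 0.266
grip_force: 40.0
```

```bash
python3 -m crank '[[0.3,0,0,0,0],[0.55,0,0,0,0],[0.55,0,0,0,0],[0.55,0,0,0.2,0],[0.55,0,0,0.46,0]]' 20
python3 -m crank '[[0.55,0,0,0,0],[0,-0.2,-0.28,0,0],[0,-0.38,-0.55,0,0],[0,-0.565,-0.806,0,0],[0,-0.565,-0.806,0,0]]'
python3 -m crank '[[0,0,0,0,0],[0,0,0,-0.2,0],[0,0,0,-0.45,0],[0,0,0,-0.63,0],[0,0,0,-0.63,0]]'
python3 -c "
from h import *
im=snap('side','side13')[:,:,::-1]; g=im[195:245,200:230]
print(proj('side',(.672,.162,.160)),proj('side',(.672,.162,.11)))
for v in range(196,232,3): print(v,im[v,206:222].max(1))"
```

```text
time: 30.72
position: [0.6715, 0.1625, 0.2152]
tool_rot: [3.131, -0.25, -0.005]
ft_force: [1.0, -0.1, -0.0]
grip_width: 0.538
grip_force: 0.0
time: 31.35
position: [0.5571, -0.0041, 0.2147]
tool_rot: [3.126, -0.263, -0.003]
ft_force: [-0.2, 0.4, -0.6]
grip_width: 0.183
grip_force: 0.0
time: 31.98
position: [0.5575, 0.0044, 0.0868]
tool_rot: [-3.13, 0.244, 0.009]
ft_force: [0.2, -0.1, 0.7]
grip_width: 0.004
grip_force: 0.0
(np.float64(210.61646339179097), np.float64(205.72578052014543)) (np.float64(212.32275362921368), np.float64(215.34119245169703))
196 [ 94  87  89  84  76  80 124 218 236 230 228 225 222 226 223 226]
199 [216 235 234 230 228 226 227 225 226 227 223 224 225 229 224 222]
202 [227 227 229 233 235 233 233 233 230 226 225 224 226 228 223 191]
205 [229 231 149 144 145 147 150 149 145 207 232 228 228 222 223 226]
208 [231 229  99 126 157 155 141 113  81 114 244 231 226 223 225 223]
211 [230 232 171  66  79  82  82  83  74  94 176 239 229 226 227 224]
214 [227 230 233 118  78  77  84  83  83  71 121 237 217 218 223 225]
217 [223 224 230 237 139  73  83  80  77  91 184 236 225 223 226 224]
220 [221 223 224 234 240 113  92  99  95  93 104 187 207 233 230 229]
223 [226 229 203 105  62  74  99 101  99  99  89  77  64  97 194 235]
226 [225 229 224  71  57  57  73 104 100 101  99  92  57 128 240 231]
229 [232 229 231 238 153  53  63  49  55  58  52  49  51  56 101 131]
```

The rod stands in the socket with its top at side (211,206), (210.6,205.7) expected. Now I push the handle to +x to open the clamp.

```bash
python3 -m crank '[[0,0.04,-0.007,0,0],[0,0.08,-0.013,0,0],[0,0.12,-0.02,0,0],[0,0.16,-0.026,0,0],[0,0.2,-0.033,0,0]]'
python3 -m crank '[[0,0.04,-0.007,0,0],[0,0.08,-0.013,0,0],[0,0.12,-0.02,0,0],[0,0.16,-0.026,0,0],[0,0.2,-0.033,0,0]]'
python3 -m crank '[[0,0.03,-0.005,0,0],[0,0.03,-0.005,0,0],[0,0.03,-0.005,0.2,0],[0,0.03,-0.005,0.45,0],[0,0.03,-0.005,0.6,0]]'
python3 - <<'E'
from h import *
im=snap('side','side14')[:,:,::-1]; it=snap('top','top14')
cv2.imwrite('pics/s14c.png',cv2.resize(im[125:245,195:315],None,fx=5,fy=5,interpolation=cv2.INTER_CUBIC))
d=(im.max(2)<45).astype(np.uint8); _,_,st,ce=cv2.connectedComponentsWithStats(d[160:212,215:268])
for q,c in zip(st[1:],ce[1:]):
    if q[4]>5: print(q+[215,160,0,0,0],c+[215,160])
O=np.array([.495,.0115,0]);c,s=np.cos(np.radians(-9.4)),np.sin(np.radians(-9.4))
for a in (.9,1.3,1.6): print(a,'sleeve mid',proj('side',O+[c*(.1+.06*np.sin(a)),s*(.1+.06*np.sin(a)),.042+.06*np.cos(a)]))
E
```

```text
time: 32.65
position: [0.5998, -0.0051, 0.0895]
tool_rot: [3.131, -0.251, -0.0]
ft_force: [-1.8, -0.4, 0.5]
grip_width: 0.003
grip_force: 0.4
time: 33.28
position: [0.64, -0.0116, 0.0896]
tool_rot: [3.132, -0.251, 0.0]
ft_force: [0.3, -0.2, 0.1]
grip_width: 0.003
grip_force: 0.0
time: 33.9
position: [0.6459, -0.012, 0.2124]
tool_rot: [3.132, -0.25, 0.004]
ft_force: [0.4, -0.2, 0.5]
grip_width: 0.005
grip_force: 0.0
[226 185  13   8  65] [232.12307692 188.12307692]
0.9 sleeve mid (np.float64(234.98171966940072), np.float64(182.37940935638332))
1.3 sleeve mid (np.float64(232.54110167136838), np.float64(185.54228936096692))
1.6 sleeve mid (np.float64(232.31170087099633), np.float64(188.61195142201268))
```

The clamp is fully open: the sleeve is at side (232.1,188.1), (232.3,188.6) predicted for 1.6 rad. Now I grip the cartridge across the barrel.

```bash
python3 -m crank '[[0.4,-0.25,0.04,0,0],[0.85,-0.5,0.08,0,0],[0.85,-0.76,0.115,0,0],[0.85,-0.76,0.115,0,0],[0.85,-0.76,0.115,0,0]]' 25
python3 -m crank '[[0.85,0,0,0,0],[0.85,0,0,-0.25,0],[0.85,0,0,-0.5,0],[0.85,0,0,-0.67,0],[0.85,0,0,-0.67,0]]'
python3 -m crank '[[0.4,0,0,0,0],[0.4,0,0,0,0],[0.4,0,0,0,0],[0.4,0,0,0,0],[0.4,0,0,0,0]]' 25
```

```text
time: 34.62
position: [0.4935, 0.0099, 0.2094]
tool_rot: [3.13, -0.251, 0.001]
ft_force: [-0.0, 0.2, -0.3]
grip_width: 0.489
grip_force: 0.0
time: 35.25
position: [0.4916, 0.0111, 0.0729]
tool_rot: [-3.129, 0.25, 0.01]
ft_force: [0.3, 1.0, -0.5]
grip_width: 0.848
grip_force: 0.0
time: 35.88
position: [0.4938, 0.0105, 0.0761]
tool_rot: [3.131, -0.251, 0.002]
ft_force: [-0.4, -0.1, 3.5]
grip_width: 0.458
grip_force: 25.0
```

```bash
python3 -m crank '[[0.4,0,0,0.06,0],[0.4,0,0,0.14,0],[0.4,0,0,0.24,0],[0.4,0,0,0.35,0],[0.4,0,0,0.35,0]]'
python3 -m crank '[[0.4,0,0.1,0,0],[0.4,-0.01,0.3,0,0],[0.4,-0.02,0.5,0,0],[0.4,-0.03,0.7,0,0],[0.4,-0.04,0.9,0,0]]'
python3 -m crank '[[0.4,0,0.2,0,0],[0.4,0,0.33,0,0],[0.4,0,0.39,0,0],[0.4,0,0.39,0,0],[0.4,0,0.39,0,0]]'
python3 -m crank '[[0.4,0,0,-0.1,0],[0.4,0,0,-0.2,0],[0.4,0,0,-0.28,0],[0.4,0,0,-0.34,0],[0.4,0,0,-0.34,0]]'
python3 -m crank '[[0.4,0,0,-0.015,0],[0.4,0,0,-0.03,0],[0.4,0,0,-0.035,0]]'
```

```text
time: 36.5
position: [0.4949, 0.0105, 0.1478]
tool_rot: [3.131, -0.251, 0.007]
ft_force: [0.2, -0.1, -3.3]
grip_width: 0.459
grip_force: 25.0
time: 37.12
position: [0.4847, 0.1913, 0.1449]
tool_rot: [3.131, -0.251, -0.001]
ft_force: [-0.3, -1.0, -3.2]
grip_width: 0.455
grip_force: 25.0
time: 37.75
position: [0.4857, 0.2668, 0.1452]
tool_rot: [3.13, -0.253, -0.001]
ft_force: [0.4, 0.8, -3.4]
grip_width: 0.46
grip_force: 25.0
time: 38.38
position: [0.4846, 0.2682, 0.0763]
tool_rot: [3.131, -0.25, -0.003]
ft_force: [0.4, 0.6, -2.6]
grip_width: 0.463
grip_force: 25.0
time: 38.75
position: [0.4855, 0.2685, 0.0707]
tool_rot: [3.131, -0.251, 0.0]
ft_force: [0.1, 0.1, -2.5]
grip_width: 0.461
grip_force: 25.0
```

```bash
python3 -m crank '[[0.4,0,0,-0.005,0],[0.4,0,0,-0.01,0],[0.4,0,0,-0.01,0]]'
```

```text
time: 39.12
position: [0.4855, 0.2687, 0.0701]
tool_rot: [3.131, -0.25, 0.001]
ft_force: [-3.9, -3.0, 9.1]
grip_width: 0.46
grip_force: 25.0
```

```bash
python3 -m crank '[[0.4,0,0,-0.005,0],[0.4,0,0,-0.01,0],[0.4,0,0,-0.01,0]]'
```

```text
time: 39.5
position: [0.4856, 0.2687, 0.07]
tool_rot: [3.129, -0.25, 0.002]
ft_force: [-9.4, -6.7, 21.6]
grip_width: 0.459
grip_force: 25.0
```

It is seated on the tray floor. I ease off, release and retreat straight up.

```bash
python3 -m crank '[[0.4,0,0,0.012,0],[0.4,0,0,0.015,0],[0.6,0,0,0.015,0],[0.85,0,0,0.015,0],[0.85,0,0,0.015,0]]'
python3 -m crank '[[0.85,0,0,0,0],[0.85,0,0,0.2,0],[0.85,0,0,0.45,0],[0.85,0,0,0.7,0],[0.85,0,0,0.8,0]]'
python3 -m crank '[[0.85,0,-0.3,0.1,0],[0.85,0,-0.6,0.1,0],[0.85,0,-0.9,0.1,0],[0.85,0,-1.0,0.1,0],[0.85,0,-1.0,0.1,0]]'
python3 -m crank '[[0.85,0,-0.3,0.1,0],[0.85,0,-0.6,0.1,0],[0.85,0,-0.9,0.1,0],[0.85,0,-1.0,0.1,0],[0.85,0,-1.0,0.1,0]]'
python3 - <<'E'
from h import *
im=snap('side','side15'); it=snap('top','top15')
a=cv2.resize(im[155:305,195:330,::-1],None,fx=3.4,fy=3.4,interpolation=cv2.INTER_CUBIC);b=cv2.resize(it[120:250,175:275,::-1],(300,510*1*130*3//390//130*130 if 0 else 390),interpolation=cv2.INTER_CUBIC)
b=cv2.copyMakeBorder(b,0,a.shape[0]-b.shape[0],0,0,0)
cv2.imwrite('pics/s15c.png',np.hstack([a,b]))
print(proj('side',(.4855,.2685,.129)),proj('side',(.4855,.2685,.010)), get_state()['position'])
E
```

```text
time: 40.12
position: [0.4853, 0.2685, 0.0694]
tool_rot: [3.131, -0.251, -0.001]
ft_force: [-0.1, -0.8, -0.6]
grip_width: 0.716
grip_force: 0.0
time: 40.75
position: [0.4863, 0.2695, 0.2326]
tool_rot: [-3.13, 0.25, -0.006]
ft_force: [0.0, -0.1, -0.5]
grip_width: 0.851
grip_force: 0.0
time: 41.38
position: [0.485, 0.0663, 0.2488]
tool_rot: [3.13, -0.258, -0.002]
ft_force: [0.1, -0.9, 0.2]
grip_width: 0.848
grip_force: 0.0
time: 42.0
position: [0.4856, -0.1307, 0.2689]
tool_rot: [-3.13, 0.251, 0.002]
ft_force: [0.6, 0.9, -0.1]
grip_width: 0.85
grip_force: 0.0
(np.float64(264.01879382583564), np.float64(249.58829127418795)) (np.float64(264.1649290742993), np.float64(269.4993261972972)) [ 0.48594852 -0.12822078  0.26938351]
```

View pics/s15c.png

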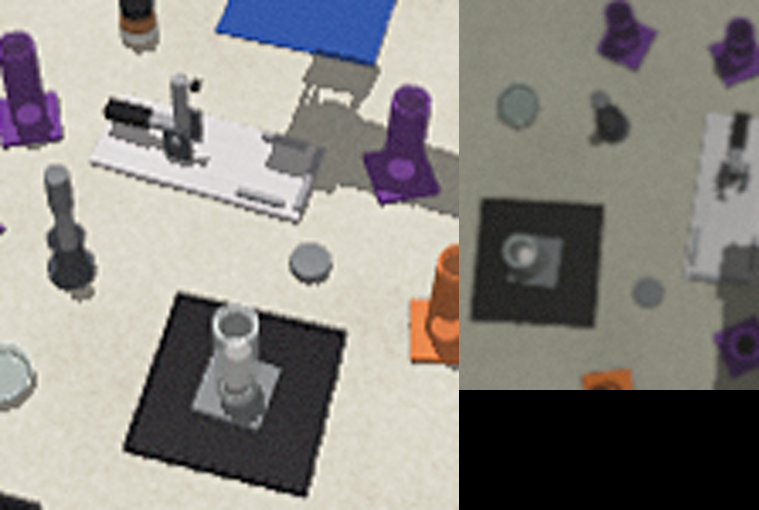

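The packed cartridge stands upright in the tray, its mouth at side (264,251), (264,249.6) expected. The rod is in its stand, the clamp is open, and the robot is clear.

```bash
python3 -c "
from bench import close_job
print(close_job())"
```

```text
the job is handed in; nothing more can be done
None
```

I handed the job in at about 42 s: in the last pictures the packed cartridge with its three plugs and bottomed stopper stands upright in the black tray, the rod is in its stand and the clamp is fully open; no verdict came back.

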